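# Tare the parcel scale for an empty gift box

## Task

The parcel scale on the packing counter has to be tared for the empty wooden box, but the box has slid forward over the scale's keys: with the fingers, push it back along the pan, without lifting it, until its rear wall lies flat against the stop rail. Only then reach a fingertip down into the well of the round tare key, press the key all the way down, and let it come up again. Leave the bar-shaped on/off key unpressed, the box against the rail, and the pots and other things on the counter where they stand.

Things in the scene. Friction and masses are not known exactly. Their poses are not given: they have to be found in the camera images.
- scale: Parcel scale, fixed. Origin: on its centre line at counter height; x points from the key console (near the robot) to the stop rail, y left, z up. Console: top 50 mm above the counter, x -125 to -55 mm, y -130 to 130 mm, with two equal wells centred at x = -90 mm, y = 70 and -70 mm (which key is on which side varies). Steel pan: top 58 mm above the counter, x -55 to 130 mm, y -117 to 117 mm.
- stop_face (a point): Middle of the front face of the steel stop rail that runs across the rear of the pan: scale x = 105 mm, y = 0, 68 mm above the counter. The rail stands 20 mm above the pan. Axes as the scale's.
- gift_box: Empty open-topped box of pale wood, loose, standing on the pan and jutting forward over the key console: 120 mm (its x) by 150 mm (its y), 50 mm tall, walls 6 mm, 0.2 to 0.4 kg. Origin: centre of its underside; x points towards the stop rail, to within 0.15 rad. When home, its front wall is 75 mm clear of the centres of the keys.
- box_back (a point): Middle of the outside of the box's rear wall (box x = +60 mm), 25 mm above its underside; axes as the box's.
- box_front (a point): Middle of the outside of the box's front wall (box x = -60 mm), 25 mm above its underside.
- tare_key_top (a point): Centre of the top of the tare key: a round disc, 24 mm across, pressed straight down. It is sunk 20 mm below the console's top, in the middle of an upright-walled rectangular well open at the top, 36 mm along the scale's x and 60 mm along the scale's y. Axes as the scale's.
- tare_key (a joint): Travel of the tare key: 0 = up (its top 30 mm above the counter), 0.005 m = all the way down; springs back when let go. Starts to move at about 1.2 N, fully down at about 4 N.
- power_key_top (a point): Centre of the top of the on/off key: a bar, 13 mm along the scale's x and 46 mm along its y, sunk 20 mm deep in a well like the other. Not to be pressed.
- power_key (a joint): Travel of the on/off key: 0 = up, 0.005 m = down; must stay up.
- sake_cup: Small open cream cup, 54 mm across, 45 mm tall, in front of the scale, loose; origin: centre of its underside. A bystander, to be left alone.
- tea_cup: Open dark green cup, 68 mm across, 70 mm tall, left of the scale, loose; origin: centre of its underside. A bystander, to be left alone.
- rice_bowl: Open pale blue bowl, 90 mm across, 50 mm tall, right of the pan, loose; origin: centre of its underside. A bystander, to be left alone.
- lidded_jar: Closed ochre jar with a small knob, 68 mm across, 76 mm tall, right of the key console, loose; origin: centre of its underside. A bystander, to be left alone.
- bud_vase: Slim brown vase, 66 mm across, 125 mm tall, on the left of the counter, loose; origin: centre of its underside. A bystander, to be left alone.
- water_jar: Open cream pot, 80 mm across, 100 mm tall, on the right of the counter, loose; origin: centre of its underside. A bystander, to be left alone.
- tape_dispenser: Black tape dispenser, 50 x 120 mm, 86 mm tall, on the left of the counter, loose; origin: centre of its underside. A bystander, to be left alone.
Not all that is in view belongs to the job. What is shaped like the gift_box but blue or turquoise is not meant.

How it is judged:
By the outcome, as a careful person would: the job done as asked, in the order asked, and still so for the second after the job is handed in, with the robot touching nothing.
It also fails if it takes over 53 s, if anything falls off the work surface, if the arm or the gripper's body presses on something with over 40 N, if the wrist force passes 120 N, or if a joint passes its speed limit or range.

## Robot

A 6-joint arm with a two-finger parallel gripper is mounted at the origin on the work surface. World frame = base frame: x ahead of the robot, y to its left, z up, the work surface at z = 0. Lengths are in m, angles in rad, forces in N, time in s.
With the tool pointing down it reaches from about 0.25 to 0.85 m from the base axis. Payload 12.5 kg.
Tool frame: the origin (TCP) lies at the very end of the fingers, on their centre line; the grasp point (between the pads) lies 19 mm behind it; z points along the fingers, y is the line along which they close (so a half turn about z gives the same grasp; the last joint's range is limited). The gripper opens to 93 mm and grips with 3 to 60 N. Pads are 15 mm wide; open, the fingers measure 128 mm over their backs; the gripper's body (75 mm by 188 mm) begins 65 mm behind the grasp point.
Start: joints at [-1.343, 0.351, 1.652, -0, 1.139, -0.085], TCP at [0.169, -0.523, 0.219] pointing down, gripper open.
Joint ranges: [-2.75, 2.75], [-0.79, 2.1], [0.01, 2.65], [-1.57, 4.71], [0.07, 3.14], [-2.87, 2.87]. Speed limits (rad/s): [2.22, 2.22, 2.79, 3.14, 3.14, 3.14].

## Interface

Orientations are given as a rotation vector (axis times angle).
In Python, from cell import * gives the robot as it stands.
- The arm moves only by the shell command python3 -m inch 'ROWS' [OPENING] [FORCE]. ROWS is JSON, a list of rows, each an object with "travel": the shift along the tool's x, y, z in mm, a list of three; "turn": the turn, a rotation vector about the tool's x, y, z in rad, a list of three. In form: [{"travel": [dx, dy, dz], "turn": [wx, wy, wz]}, ...]. A call has 1 to 20 rows; each row is the pose to reach, as a shift and turn from the pose commanded when the call began, along the tool's axes at that moment; what a row does not reach only later rows make up. A row lasts 1/8 s, in which the tool goes at most 62.5 mm and 10.7 degrees, less where a joint would pass 70% of its speed; a pose out of reach is approached as far as the arm can. A call with a gripper value outside its range is refused whole. OPENING is the opening, from 0 (shut) to 1 (fully open), set as the call begins (- or left out, the last holds). The fingers move at their own pace and stop on an object; FORCE is the grip in N (left out, the last holds). Time passes only in rows, so rows that repeat a pose let the fingers close. It gives the time, the measured TCP pose, the force, the opening and the grip force at its end, in the units of the state.
- get_state(): the state, without advancing time (a new reading comes with each control period).
- snapshot(name): name is "scene" or "top" or "wrist"; returns a dict with "image" (420x560x3 uint8, red, green, blue), "range_z" (420x560 float32, m along the optical axis (not along the pixel's ray), 0 where there is no reading), "fx", "fy", "cx", "cy" (pixels), "D" ([k1, k2, p1, p2, k3] as OpenCV has them; the pictures are not rectified), "rvec" (rotation vector, rad) and "tvec" (3), from world to camera coordinates, as OpenCV has them. Camera axes: x right, y down, z forward; pixel columns grow to the right and rows downward; lengths in m; the calibration is good to about 2 mm. A picture is of the moment at which its call begins.
- finish_job(): hands the job in; it is judged then, once.
The state is a dict: "time": time; "joint_positions": joint angles; "dq": joint speeds; "joint_efforts": joint torques, N m; "tcp_pos": TCP position; "orientation": TCP orientation; "ft_force": force on the tool from outside, world axes, zero at the start; "torque": the same for the moment, N m; "finger_gap": finger opening in m; "grasp_force": force on a finger pad.
Only numpy, scipy, OpenCV 4.12 (cv2) and the standard library are available. Lean on these libraries where they do the work, as an engineer would, in place of code of your own. Each camera call takes 0.05 s, during which the arm holds its last target. There are 200 camera calls.

## Working session

There is one attempt and no reset: what is moved stays moved. The work goes in short steps, Python scripts to look and compute and a shell command to move; the robot and the scene stay as the last step left them, time stands still between calls to the robot, and variables do not carry over. Pictures are saved under pics/ and viewed, at most 10 in all, crops included, and the job is handed in when it is done.

```bash
mkdir -p pics; cat > h.py <<'E'
from cell import *
import numpy as np, cv2
from scipy.spatial.transform import Rotation as R
def cam(s): return np.array([[s['fx'],0,s['cx']],[0,s['fy'],s['cy']],[0,0,1]]),np.array(s['D']),R.from_rotvec(np.ravel(s['rvec'])).as_matrix(),np.ravel(s['tvec'])
def cast(s,uv,z):
    K,D,Rm,t=cam(s); n=cv2.undistortPoints(np.array(uv,float).reshape(-1,1,2),K,D).reshape(-1,2)
    d=np.c_[n,np.ones(len(n))]@Rm; c=-Rm.T@t
    return c+d*((z-c[2])/d[:,2])[:,None]
def cloud(s):
    K,D,Rm,t=cam(s); h,w=s['range_z'].shape
    g=np.stack(np.meshgrid(np.arange(w),np.arange(h)),-1).reshape(-1,1,2).astype(float)
    n=cv2.undistortPoints(g,K,D).reshape(-1,2); z=s['range_z'].reshape(-1,1)
    return ((np.c_[n,np.ones(len(n))]*z-t)@Rm).reshape(h,w,3)
def save(s,n): cv2.imwrite(f'pics/{n}.png',s['image'][...,::-1])
E
python3 - <<'E'
from h import *
for n in('top','scene'):
    s=snapshot(n); save(s,n+'0'); np.save(n+'0',s,allow_pickle=True)
    print(n,(s['range_z']>0).mean(), -cam(s)[2].T@cam(s)[3])
st=get_state();print(st)
E
```

```text
top 0.9961352040816327 [0.30013771 0.00269205 1.5680249 ]
scene 0.995875850340136 [1.12321663 0.82505129 1.1976784 ]
{'time': 0.1, 'joint_positions': array([-1.34258882e+00,  3.51163217e-01,  1.65234941e+00, -1.44930461e-06,
        1.13908467e+00, -8.46009598e-02]), 'dq': array([-1.35853985e-04, -1.26356162e-03, -1.83432457e-03,  5.96068186e-04,
        2.30522956e-04, -6.27483017e-05]), 'joint_efforts': array([ 1.12994319e-03, -4.98027241e+01, -2.85703450e+01,  7.00274273e-02,
        2.38874339e-02, -3.96487144e-05]), 'tcp_pos': array([ 0.16920771, -0.52300815,  0.2181698 ]), 'orientation': array([-3.10225577e+00, -4.89202416e-01,  1.15239751e-04]), 'ft_force': array([ 0.2065705 , -0.81383135,  0.84427183]), 'torque': array([-0.01182999, -0.01629873, -0.00968184]), 'grasp_force': 0.0, 'finger_gap': 0.09327881141183754}
```

View pics/top0.png

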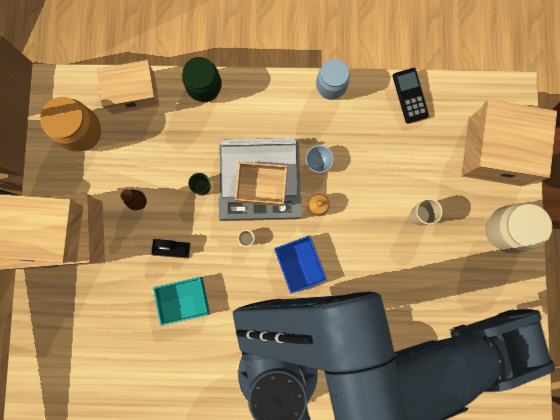

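View pics/scene0.png

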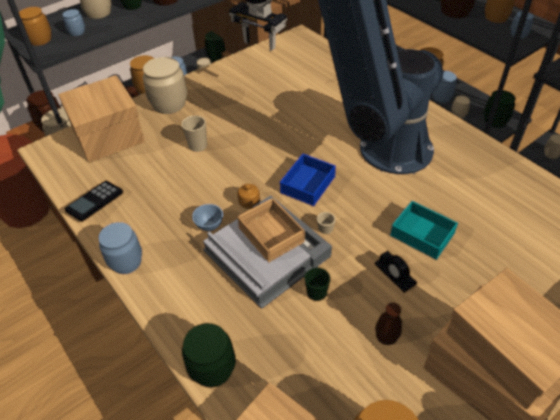

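The top view shows the scale at cols 219–300, rows 138–219, with the rail at the top. The box is at (262,183), and the wells are near (237,209) and (283,208). The sake cup is at (246,238) and the jar at (318,205).

```bash
python3 - <<'E'
from h import *
s=np.load('top0.npy',allow_pickle=True).item()
im=s['image']; P=cloud(s)
cv2.imwrite('pics/crop0.png',cv2.resize(im[125:255,180:345],None,fx=4.5,fy=4.5,interpolation=cv2.INTER_CUBIC)[...,::-1])
hsv=cv2.cvtColor(im,cv2.COLOR_RGB2HSV)
roi=np.zeros(im.shape[:2],bool); roi[130:225,210:308]=1
z=P[...,2]
# grey scale pts (low sat) at console/pan heights
m=roi&(hsv[...,1]<70)&(z>.035)&(z<.09)
r=cv2.minAreaRect(P[m][:,:2].astype(np.float32)); print('scale',r,m.sum())
m=roi&(hsv[...,1]>70)&(z>.095)&(z<.125)
m=cv2.morphologyEx(m.astype(np.uint8),cv2.MORPH_CLOSE,np.ones((2,2)))>0
r=cv2.minAreaRect(P[m&(z>.09)][:,:2].astype(np.float32)); print('box',r,m.sum(),np.median(z[m]))
print('corners',cast(s,[[222,139],[297,138],[219,219],[301,218]],.055)[:,:2])
E
```

```text
scale ((0.6076010465621948, 0.05547678470611572), (0.2572174072265625, 0.28277140855789185), 2.3467626571655273) 3801
box ((0.47197866439819336, 0.06553305685520172), (0.14664879441261292, 0.3352719843387604), 86.46241760253906) 407 0.09974573587396937
corners [[ 0.73012375  0.18924441]
 [ 0.73745725 -0.04970003]
 [ 0.47328275  0.19046147]
 [ 0.48112053 -0.06571109]]
```

View pics/crop0.png

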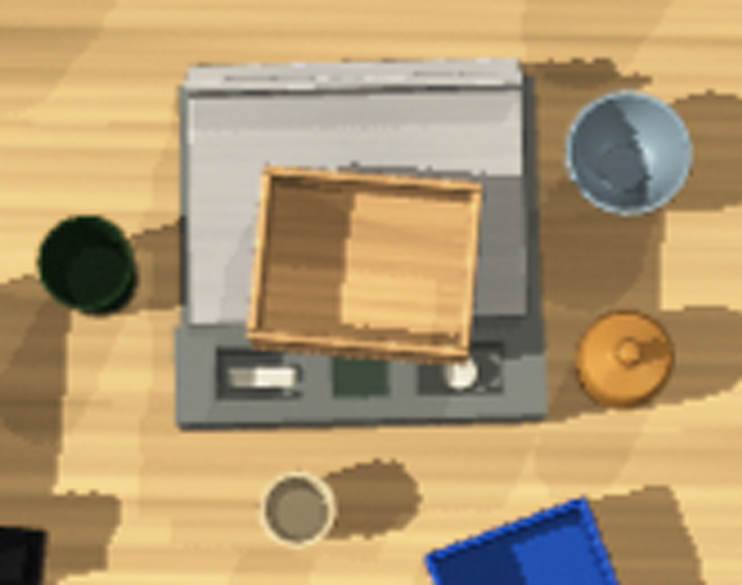

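The zoomed crop shows the bar key in the left well at (262,378) and the round tare key in the right well at (461,375). The box's top corners are about (263,170), (481,185), (468,350) and (250,338). The box is turned a few degrees clockwise.

```bash
python3 - <<'E'
from h import *
s=np.load('top0.npy',allow_pickle=True).item()
c=lambda p:np.array(p)/4.5+[180,125]-.4
f=cast(s,c([[178,426],[546,414],[176,330],[546,322]]),.05)[:,:2]
print('console fl fr rl rr\n',f)
ya=(f[0]-f[1])/np.linalg.norm(f[0]-f[1]); xa=np.array([ya[1],-ya[0]])
o=(f[0]+f[1])/2+xa*.125
print('origin',o,'yaw',np.arctan2(xa[1],xa[0]))
rel=lambda p:np.c_[(p-o)@xa,(p-o)@ya].round(4)
b=cast(s,c([[263,169],[481,184],[468,350],[250,338]]),.108)[:,:2]
print('box',b.mean(0),rel(b),np.linalg.norm(np.roll(b,-1,0)-b,axis=1))
d=b[0]-b[1]; print('box yaw',np.arctan2(-d[0],d[1]), rel(b.mean(0)[None]))
print('keys rel',rel(cast(s,c([[262,378],[461,375]]),.03)[:,:2]),'world tare',o-.09*xa-.07*ya,'power',o-.09*xa+.07*ya)
print('wells',rel(cast(s,c([[215,348],[215,398],[302,395],[417,393],[504,391]]),.05)[:,:2]))
print('rail',rel(cast(s,c([[190,95],[520,86]]),.058)[:,:2]))
print('cups',cast(s,c([[298,509]]),.045),cast(s,c([[87,265]]),.07),cast(s,c([[628,153]]),.05),cast(s,c([[625,358]]),.07))
E
```

```text
console fl fr rl rr
 [[ 0.47302218  0.19056633]
 [ 0.48613343 -0.06567179]
 [ 0.54067844  0.19416806]
 [ 0.55100279 -0.0648414 ]]
origin [0.60441449 0.06883494] yaw 0.05112365525653831
box [0.58174577 0.06026053] [[ 0.0419  0.0604]
 [ 0.0266 -0.0873]
 [-0.0869 -0.0746]
 [-0.0739  0.0718]] [0.14847195 0.1141998  0.14699568 0.11641696]
box yaw -0.052642965440039206 [[-0.0231 -0.0074]]
keys rel [[-0.0904  0.0705]
 [-0.0929 -0.0703]] world tare [ 0.51810917 -0.00567272] power [0.51095498 0.13414436]
wells [[-0.0709  0.1014]
 [-0.1062  0.1021]
 [-0.1061  0.0413]
 [-0.1073 -0.0389]
 [-0.1079 -0.0996]]
rail [[ 0.109   0.1145]
 [ 0.1075 -0.1185]]
cups [[0.41700252 0.10572919 0.045     ]] [[0.58203201 0.25495362 0.07      ]] [[ 0.67287045 -0.12117686  0.05      ]] [[ 0.52355691 -0.118693    0.07      ]]
```

```bash
cat >> h.py <<'E'
O=np.array([.6044,.0688]); YAW=.0511
XA=np.array([np.cos(YAW),np.sin(YAW)]); YA=np.array([-XA[1],XA[0]])
def w(x,y,z): return np.r_[O+XA*x+YA*y,z]
def plan(x,y,z):
    st=get_state(); T=R.from_rotvec(st['orientation'])
    G=R.from_matrix(np.c_[np.r_[XA,0],np.r_[-YA,0],[0,0,-1]])
    p=st['tcp_pos']
    print('travel',(T.inv().apply(w(x,y,z)-p)*1000).round(1),'turn',(T.inv()*G).as_rotvec().round(4))
def rel():
    st=get_state(); d=st['tcp_pos'][:2]-O
    print('rel',(d@XA).round(4),(d@YA).round(4),st['tcp_pos'][2].round(4),'F',st['ft_force'].round(2),'gap',st['finger_gap'].round(4),'t',st['time'])
E
python3 -c "
from h import *
plan(-.13,-.007,.2)"
```

```text
travel [ 468.8 -456.    18.7] turn [-0.001   0.      0.2617]
```

```bash
python3 -m inch '[{"travel":[45,-43,0],"turn":[0,0,0.02]},{"travel":[90,-87,0],"turn":[0,0,0.05]},{"travel":[130,-126,5],"turn":[0,0,0.08]},{"travel":[170,-165,5],"turn":[0,0,0.1]},{"travel":[210,-204,8],"turn":[0,0,0.12]},{"travel":[250,-243,10],"turn":[0,0,0.14]},{"travel":[290,-282,12],"turn":[0,0,0.16]},{"travel":[330,-321,14],"turn":[0,0,0.18]},{"travel":[370,-360,16],"turn":[0,0,0.2]},{"travel":[410,-399,18],"turn":[0,0,0.22]},{"travel":[450,-438,18],"turn":[0,0,0.25]},{"travel":[469,-456,19],"turn":[0,0,0.262]},{"travel":[469,-456,19],"turn":[0,0,0.262]},{"travel":[469,-456,19],"turn":[0,0,0.262]},{"travel":[469,-456,19],"turn":[0,0,0.262]},{"travel":[469,-456,19],"turn":[0,0,0.262]}]' 1 20; python3 - <<'E'
from h import *
rel(); plan(-.13,-.007,.07)
s=snapshot('wrist'); save(s,'w1'); np.save('w1',s,allow_pickle=True)
E
```

```text
time: 2.1
tcp_pos: [0.475, 0.0542, 0.1998]
orientation: [3.141, 0.078, 0.0]
ft_force: [-0.3, -0.1, -0.9]
finger_gap: 0.0931
grasp_force: 0.0Traceback (most recent call last):
  File "<stdin>", line 2, in <module>
  File "h.py", line 25, in rel
    print('rel',(d@XA).round(4),(d@YA).round(4),st['tcp_pos'][2].round(4),'F',st['ft_force'].round(2),'gap',st['finger_gap'].round(4),'t',st['time'])
                                                                                                            ^^^^^^^^^^^^^^^^^^^^^^
AttributeError: 'float' object has no attribute 'round'
```

```bash
sed -i "s/st\['finger_gap'\].round(4)/round(st['finger_gap'],4)/" h.py; python3 - <<'E'
from h import *
rel(); plan(-.13,-.007,.07)
s=snapshot('wrist'); save(s,'w1'); np.save('w1',s,allow_pickle=True)
E
```

```text
rel -0.1299 -0.0079 0.1998 F [-0.27 -0.11 -0.86] gap 0.0931 t 2.1
travel [-1.000e-01 -9.000e-01  1.298e+02] turn [ 0.0001 -0.0002 -0.0013]
```

View pics/w1.png

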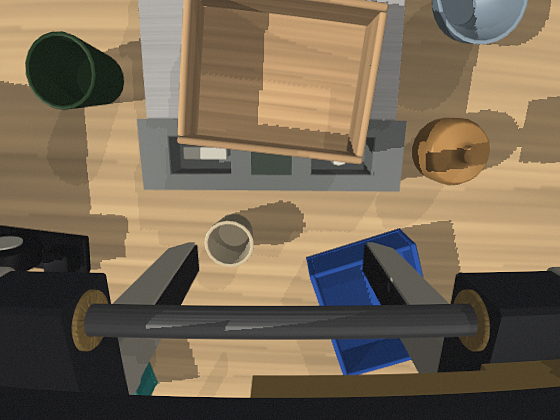

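The wrist view shows the open fingers in front of the console. The box's front wall runs from (180,138) to (362,160), and nothing stands under the fingertips higher than the sake cup at (229,242). I'll descend, then push.

```bash
python3 -m inch '[{"travel":[0,-1,45],"turn":[0,0,0]},{"travel":[0,-1,90],"turn":[0,0,0]},{"travel":[0,-1,120],"turn":[0,0,0]},{"travel":[0,-1,130],"turn":[0,0,0]},{"travel":[0,-1,130],"turn":[0,0,0]},{"travel":[0,-1,130],"turn":[0,0,0]}]'; python3 -c "
from h import *
rel()"; python3 -m inch '[{"travel":[10,0,0],"turn":[0,0,0]},{"travel":[20,0,0],"turn":[0,0,0]},{"travel":[27,0,0],"turn":[0,0,0]},{"travel":[33,0,0],"turn":[0,0,0]},{"travel":[38,0,0],"turn":[0,0,0]},{"travel":[43,0,0],"turn":[0,0,0]},{"travel":[48,0,0],"turn":[0,0,0]},{"travel":[53,0,0],"turn":[0,0,0]},{"travel":[58,0,0],"turn":[0,0,0]},{"travel":[63,0,0],"turn":[0,0,0]},{"travel":[68,0,0],"turn":[0,0,0]},{"travel":[73,0,0],"turn":[0,0,0]},{"travel":[78,0,0],"turn":[0,0,0]},{"travel":[82,0,0],"turn":[0,0,0]},{"travel":[86,0,0],"turn":[0,0,0]},{"travel":[90,0,0],"turn":[0,0,0]},{"travel":[90,0,0],"turn":[0,0,0]}]'; python3 - <<'E'
from h import *
rel()
s=snapshot('wrist'); save(s,'w2'); np.save('w2',s,allow_pickle=True)
E
```

```text
time: 2.9
tcp_pos: [0.4759, 0.0559, 0.0708]
orientation: [-3.141, -0.08, -0.003]
ft_force: [-0.3, -0.7, -0.2]
finger_gap: 0.0929
grasp_force: 0.0
rel -0.129 -0.0063 0.0708 F [-0.3  -0.71 -0.15] gap 0.0929 t 2.9
time: 5.03
tcp_pos: [0.5655, 0.0605, 0.0697]
orientation: [-3.141, -0.08, -0.001]
ft_force: [0.1, 0.0, -0.3]
finger_gap: 0.0933
grasp_force: 0.0
rel -0.0393 -0.0063 0.0697 F [ 0.07  0.05 -0.3 ] gap 0.0933 t 5.025
```

View pics/w2.png

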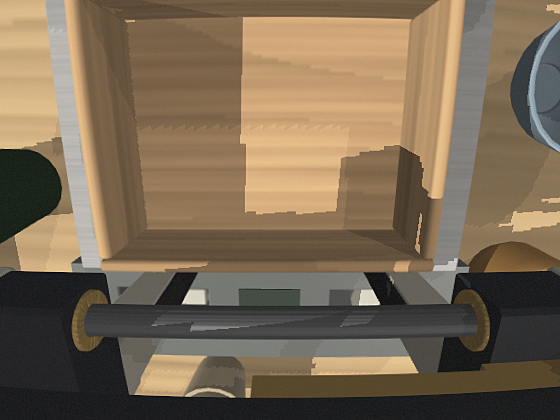

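The box is now square to the fingers, with its front edge at row 265. I'll push the rest of the way slowly and watch the force.

```bash
python3 -m inch '[{"travel":[3,0,0],"turn":[0,0,0]},{"travel":[6,0,0],"turn":[0,0,0]},{"travel":[9,0,0],"turn":[0,0,0]},{"travel":[12,0,0],"turn":[0,0,0]},{"travel":[13,0,0],"turn":[0,0,0]},{"travel":[14,0,0],"turn":[0,0,0]},{"travel":[14,0,0],"turn":[0,0,0]}]'|grep -E "tcp|force"; python3 -m inch '[{"travel":[1,0,0],"turn":[0,0,0]},{"travel":[2,0,0],"turn":[0,0,0]},{"travel":[2,0,0],"turn":[0,0,0]}]' |grep -E "tcp|force"; python3 - <<'E'
from h import *
rel()
s=snapshot('top'); im=s['image']
cv2.imwrite('pics/t3.png',cv2.resize(im[125:255,180:345],None,fx=4.5,fy=4.5,interpolation=cv2.INTER_CUBIC)[...,::-1])
E
```

```text
tcp_pos: [0.5791, 0.0612, 0.0696]
ft_force: [-0.4, 0.2, 0.4]
grasp_force: 0.3
tcp_pos: [0.5809, 0.0613, 0.0696]
ft_force: [-2.0, -0.2, 1.0]
grasp_force: 1.2
rel -0.0238 -0.0063 0.0696 F [-1.96 -0.16  0.96] gap 0.093 t 6.325
```

View pics/t3.png

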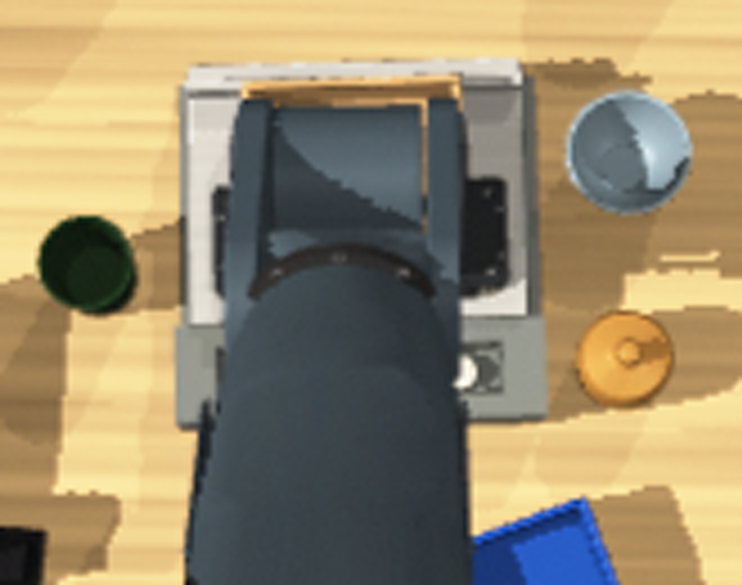

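The box's rear edge, from (243,84) to (460,76), lies at the rail and parallel to it. I'll press a little further to confirm firm contact.

```bash
for i in 1 2; do python3 -m inch '[{"travel":[1,0,0],"turn":[0,0,0]},{"travel":[1.5,0,0],"turn":[0,0,0]},{"travel":[1.5,0,0],"turn":[0,0,0]}]' |grep -E "tcp|ft_force"; done
```

```text
tcp_pos: [0.5809, 0.0614, 0.0696]
ft_force: [-10.1, -0.8, 8.6]
tcp_pos: [0.5809, 0.0614, 0.0696]
ft_force: [-21.1, -1.0, 15.8]
```

The tip stayed put while the force rose to 21 N, so the box is seated against the rail. I'll back off, rise, go above the tare well and shut the fingers.

```bash
python3 -m inch '[{"travel":[-3,0,0],"turn":[0,0,0]},{"travel":[-10,0,0],"turn":[0,0,0]},{"travel":[-30,0,-5],"turn":[0,0,0]},{"travel":[-55,0,-25],"turn":[0,0,0]},{"travel":[-90,20,-60],"turn":[0,0,0]},{"travel":[-110,50,-100],"turn":[0,0,0]},{"travel":[-110,64,-130],"turn":[0,0,0]},{"travel":[-110,64,-130],"turn":[0,0,0]},{"travel":[-110,64,-130],"turn":[0,0,0]},{"travel":[-110,64,-130],"turn":[0,0,0]},{"travel":[-110,64,-130],"turn":[0,0,0]},{"travel":[-110,64,-130],"turn":[0,0,0]}]' 0 10|grep -E "tcp|force|gap"; python3 - <<'E'
from h import *
rel()
s=snapshot('wrist'); save(s,'w4'); np.save('w4',s,allow_pickle=True)
E
```

```text
tcp_pos: [0.4773, -0.0079, 0.1992]
ft_force: [0.2, 0.5, 0.3]
finger_gap: 0.0001
grasp_force: 0.0
rel -0.1308 -0.0701 0.1992 F [0.2  0.53 0.35] gap 0.0001 t 8.625
```

View pics/w4.png

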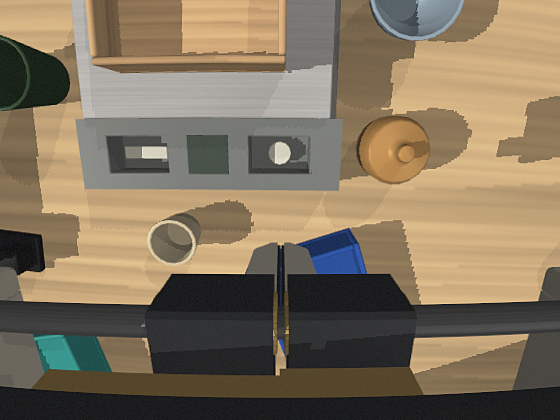

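The wrist view shows the tare key at (280,153). Its well spans cols 248–310 and rows 135–174, and the box front is well clear at rows 55–70.

```bash
python3 - <<'E'
from h import *
s=np.load('w4.npy',allow_pickle=True).item()
f=lambda uv,z:print(np.c_[(cast(s,uv,z)[:,:2]-O)@XA,(cast(s,uv,z)[:,:2]-O)@YA].round(4).tolist())
f([[280,153]],.03)
f([[248,135],[310,135],[310,174],[248,174]],.05)
f([[93,71],[284,69]],.058)  # box front bottom
# box front from range at top
P=cloud(s);m=(P[...,2]>.1)&(P[...,2]<.115);m[80:]=0
q=np.c_[(P[m][:,:2]-O)@XA,(P[m][:,:2]-O)@YA]
for y in(-.06,-.03,0,.03,.05): a=q[abs(q[:,1]-y)<.005]; print(y,a[:,0].min().round(4) if len(a) else None)
plan(-.09,-.07,.07)
E
```

```text
[[-0.0911, -0.0704]]
[[-0.0717, -0.0396], [-0.0717, -0.0993], [-0.1097, -0.1002], [-0.1097, -0.0386]]
[[-0.0118, 0.1016], [-0.013, -0.074]]
-0.06 -0.0154
-0.03 -0.0156
0 -0.015
0.03 -0.015
0.05 -0.0148
travel [ 4.090e+01 -1.000e-01  1.293e+02] turn [-0.0001  0.0005 -0.0001]
```

The box front reads −15 mm all along, so it is home and square. The key is at (−91, −70) mm.

```bash
python3 -m inch '[{"travel":[20,0,40],"turn":[0,0,0]},{"travel":[40,0,80],"turn":[0,0,0]},{"travel":[40,0,115],"turn":[0,0,0]},{"travel":[40,0,134],"turn":[0,0,0]},{"travel":[40,0,134],"turn":[0,0,0]},{"travel":[40,0,134],"turn":[0,0,0]}]'|grep -E "tcp|ft_force"; python3 -c "
from h import *
rel()"; python3 -m inch '[{"travel":[0,0,8],"turn":[0,0,0]},{"travel":[0,0,16],"turn":[0,0,0]},{"travel":[0,0,24],"turn":[0,0,0]},{"travel":[0,0,30],"turn":[0,0,0]},{"travel":[0,0,32],"turn":[0,0,0]},{"travel":[0,0,32],"turn":[0,0,0]}]'|grep -E "tcp|ft_force"
```

```text
tcp_pos: [0.5178, -0.0061, 0.0664]
ft_force: [-0.4, -0.3, 0.0]
rel -0.0903 -0.0703 0.0664 F [-0.37 -0.33  0.05] gap 0.0004 t 9.425
tcp_pos: [0.5173, -0.006, 0.0335]
ft_force: [0.4, -0.3, -0.3]
```

```bash
python3 -m inch '[{"travel":[0,0,2],"turn":[0,0,0]},{"travel":[0,0,4],"turn":[0,0,0]},{"travel":[0,0,6],"turn":[0,0,0]},{"travel":[0,0,7],"turn":[0,0,0]},{"travel":[0,0,7],"turn":[0,0,0]}]'|grep -E "tcp|ft_force"; for i in 1 2; do python3 -m inch '[{"travel":[0,0,1],"turn":[0,0,0]},{"travel":[0,0,1],"turn":[0,0,0]}]'|grep -E "tcp|ft_force"; done
```

```text
tcp_pos: [0.5174, -0.006, 0.0267]
ft_force: [0.1, -0.4, 2.8]
tcp_pos: [0.5175, -0.006, 0.0257]
ft_force: [0.0, 0.4, 3.4]
tcp_pos: [0.5175, -0.006, 0.0252]
ft_force: [-2.8, -0.0, 9.5]
```

```bash
python3 -m inch '[{"travel":[0,0,0.5],"turn":[0,0,0]},{"travel":[0,0,0.5],"turn":[0,0,0]},{"travel":[0,0,0.5],"turn":[0,0,0]}]'|grep -E "tcp|ft_force"; python3 -m inch '[{"travel":[0,0,-3],"turn":[0,0,0]},{"travel":[0,0,-8],"turn":[0,0,0]},{"travel":[0,0,-16],"turn":[0,0,0]},{"travel":[0,0,-26],"turn":[0,0,0]},{"travel":[0,0,-45],"turn":[0,0,0]},{"travel":[-20,0,-80],"turn":[0,0,0]},{"travel":[-45,0,-120],"turn":[0,0,0]},{"travel":[-70,0,-160],"turn":[0,0,0]},{"travel":[-70,0,-175],"turn":[0,0,0]},{"travel":[-70,0,-175],"turn":[0,0,0]},{"travel":[-70,0,-175],"turn":[0,0,0]},{"travel":[-70,0,-175],"turn":[0,0,0]}]'|grep -E "time|tcp|ft_force"; python3 - <<'E'
from h import *
s=snapshot('wrist'); save(s,'w5'); P=cloud(s)
g=lambda q:np.c_[(q[:,:2]-O)@XA,(q[:,:2]-O)@YA]
m=(P[...,2]>.1)&(P[...,2]<.115);q=g(P[m])
for y in(-.06,0,.06): a=q[(abs(q[:,1]-y)<.005)&(abs(q[:,0])<.05)]; print(y,a[:,0].min() if len(a) else None)
q=g(P.reshape(-1,3));z=P[...,2].ravel()
for y in(-.07,.07): print('key z',np.median(z[np.hypot(q[:,0]+.09,q[:,1]-y)<.005]))
E
```

```text
tcp_pos: [0.5175, -0.0061, 0.025]
ft_force: [-4.4, 1.2, 16.8]
time: 13.18
tcp_pos: [0.4473, -0.0095, 0.1979]
ft_force: [0.2, -1.0, -0.1]
-0.06 -0.016139542031795427
0 -0.015734533385049498
0.06 -0.01500659913654974
key z 0.36434044518801073
key z 0.030674752485211596
```

View pics/w5.png

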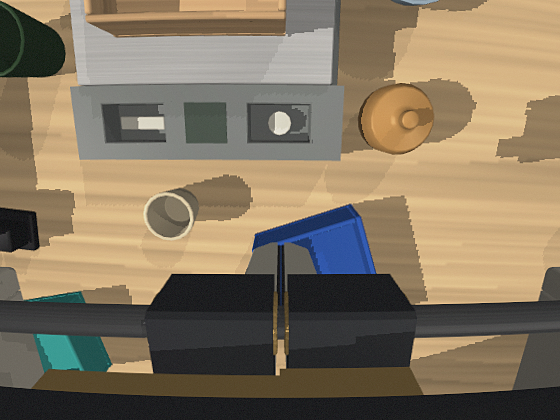

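The tare key at (281,123) and the bar key are both up. The box is still home, the pots are undisturbed and the fingers are clear. (The odd 0.364 m reading comes from gripper pixels that fall over the key.)

```bash
python3 -c "
from cell import *
print(finish_job())"
```

```text
the job is handed in; nothing more can be done
None
```

The box was pushed back flat against the stop rail, then the tare key was pressed fully down and let come up; the on/off key was not pressed, I saw nothing else moved, and the job was handed in at about 13 s.

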